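# Hold the analyser's chamber lid open for a blow-out

## Task

A colleague is about to blow the dust out of the blue analyser's sample chamber. First swing the small orange flap over the detector window shut and press it home until its tab catches behind the rim and it stays shut by itself, and only then lift the chamber lid to about 60 degrees from closed. The lid falls shut if let go, so the job finishes while you are holding it there, still; leave the other things on the bench where they stand.

Things in the scene. Friction and masses are not known exactly. Their poses are not given: they have to be found in the camera images.
- analyser: Fixed instrument, 300 mm deep (x), 360 wide (y), blue on a black base; flat deck 130 mm above the bench over its rear 210 mm, sloping front panel with touch screen. Origin under its centre on the bench; x points to its rear, away from the robot, y to its left, z up. Flap at y = -100 mm, lid at y = +70. Two steel inlet caps, 32 mm high, 28 across, on the deck at x = +125, y = -85 and -140.
- flap (a joint): Angle of the orange flap: 0 shut and caught, growing as it swings up and to the rear, at most 1.5 rad; starts open. A weak spring (1 N at the free edge) reopens it unless the springy tab under its free edge has snapped behind the front rim of the window well: press about 5 N near the free edge; it resists from 0.15 rad, then gives way and is caught below 0.03.
- flap_hinge (a point): Middle of the flap's hinge line (along the analyser's y, at the flap's rear edge), 1 mm above the deck, on the flap's underside. The flap is a plate 78 mm wide, 73 long, 4 thick. The deck behind the hinge is clear for 75 mm.
- flap_edge (a point): Middle of the flap's free edge, 73 mm from the hinge, on its outer face (which looks to the rear when open and up when shut, then 5 mm above the deck); moves with the flap.
- lid (a joint): Angle of the chamber lid: 0 is closed (where it starts), growing as it opens, with a stop at 1.4 rad; 60 degrees is 1.047 rad. The lid is hinged along the analyser's y at the rear and swings up and to the rear; it falls shut by its own weight from any angle.
- chamber_lid: The lid: blue plate 152 mm long (x), 180 mm wide (y), 10 mm thick, 0.3 to 0.55 kg, with the steel bar on top. Origin on the hinge line; closed, it lies along the analyser's axes.
- lid_hinge (a point): Middle of the lid's hinge line, 6 mm above the deck.
- lid_bar (a point): Middle of the lid's bar handle: a round steel bar of 12 mm diameter along the analyser's y, 110 mm long, on two posts 100 mm apart, its centre 35 mm above the lid's top, 128 mm from the hinge along the lid and 30 mm from its free edge; moves with the lid. The bar can turn between the fingers.
- blower: Bystander: blue rubber bulb blower standing upright, 68 mm across, 145 mm high; origin under its centre.
- jar: Bystander: glass sample jar with a paper label and steel cap, 60 mm across, 75 mm high; origin under its centre.
- block: Bystander: bright steel block 70 x 50 x 30 mm; origin under its centre.

How it is judged (in metres and radians):
On the way, in this order (a step that is already met when the one before it is completed fails the run):
1. the flap is shut, its tab behind the rim (value of joint flap below 0.06 rad), for 0.3 s.
2. the lid is off its seat (value of joint lid above 0.3 rad), for 0.1 s.
At the end, for the whole second after the job is handed in: The flap is shut and caught (under 0.06 rad) and the lid stands still between 53 and 67 degrees (0.925 to 1.17 rad), held there by the fingers (at least 0.5 N on the lid) and by nothing else; blower, jar and block are within 30 mm of where they stood (value of joint flap below 0.06 rad and value of joint lid between 0.925 and 1.17 rad and velocity of joint lid between -0.1 and 0.1 rad/s and contact force between the fingers and chamber_lid above 0.5 N and contact force between chamber_lid and blower below 0.1 N and contact force between chamber_lid and jar below 0.1 N and contact force between chamber_lid and block below 0.1 N and distance of each of blower, jar, block from where it was at the start of the episode below 0.03 m); the arm keeps its last pose, push and grip.
It fails at once if the lid is lifted while the flap is not caught shut (value of joint each of lid, flap above 0.12 rad).
It fails at once if a bystander is knocked over or shoved (distance of any of blower, jar, block from where it was at the start of the episode above 0.03 m).
It also fails if it takes over 51 s, if anything falls off the work surface, if the arm or the gripper's body presses on something with over 40 N, if the wrist force passes 120 N, or if a joint passes its speed limit or range.

## Robot

A 7-joint arm with a two-finger parallel gripper is mounted at the origin on the work surface. World frame = base frame: x ahead of the robot, y to its left, z up, the work surface at z = 0. Lengths are in mm, angles in rad, forces in N, time in s.
With the tool pointing down it reaches from about 425 to 875 mm from the base axis. Payload 4.7 kg.
Tool frame: the origin (TCP) lies midway between the tips of the shut fingers; the grasp point (between the pads) lies 19 mm behind it; z points along the fingers, y is the line along which they close (so a half turn about z gives the same grasp; the last joint's range is limited). The gripper opens to 87 mm and grips with 3 to 60 N. Pads are 19 mm wide; open, the fingers measure 117 mm over their backs; the gripper's body (75 mm by 190 mm) begins 51 mm behind the grasp point.
Start: joints at [1.332, 0.321, -0.07, 1.45, 0.023, 1.371, -0.057], TCP at [162.554, -629.366, 222.587] pointing down, gripper open.
Joint ranges: [-2.86, 2.86], [-0.3, 2.09], [-1.38, 1.24], [0.06, 2.45], [-1.56, 4.7], [0.09, 2.05], [-2.69, 2.69]. Speed limits (rad/s): [2.57, 2.57, 3.14, 3.14, 3.14, 3.14, 3.14].

## Interface

Orientations are given as a unit quaternion [w, x, y, z].
In Python, from station import r gives the robot as it stands. The module is installed in compiled form; this text tells all that it offers.
- The arm moves only by the tool jog_arm, never from a script. Its argument "motion" is a list of rows, each a list of 3 entries, a list of its own where there are three numbers: the closure, from 0 (fully open) to 1 (shut), then the shift along the tool's x, y, z in units of 10 cm (1.0 is 10 cm), then the turn about the tool's z in units of 4 degrees (1.0 is 4 degrees). A call has 1 to 8 rows; each row shifts and turns the commanded pose from where the row before left it, along the tool's axes as they then stand; what a row does not reach is not made up. A row lasts 1/8 s, in which the tool goes at most 62.5 mm and 10.7 degrees, less where a joint would pass 70% of its speed; a pose out of reach is approached as far as the arm can. A call with a number of a shift or a turn outside -1 to 1 is refused whole. A call with a gripper value outside its range is refused whole. The fingers move at their own pace and stop on an object; "squeeze" is the grip in N (left out, the last holds). Time passes only in rows, so rows that do not move let the fingers close. It gives the time, the measured TCP pose, the force, the opening and the grip force at its end, in the units of the state.
- r.get_obs(): the state, without advancing time (a new reading comes with each control period).
- r.camera(name): name is "scene" or "top"; returns (picture, depth): 384x512x3 uint8, blue, green, red; 384x512 float32, mm along the optical axis (not along the pixel's ray), 0 where there is no reading.
- r.camera_params(name): a dict with "fx", "fy", "cx", "cy" (pixels), "dist_coeffs" ([k1, k2, p1, p2, k3] as OpenCV has them; the pictures are not rectified), "T" (4x4, takes a point from camera to world coordinates). Camera axes: x right, y down, z forward; pixel columns grow to the right and rows downward; lengths in mm; the calibration is good to about 2 mm. A picture is of the moment at which its call begins. camera_params takes no time and is no camera call.
- r.hand_in(): hands the job in; it is judged then, once.
The state is a dict: "time_s": time; "joints": joint angles; "qd": joint speeds; "tau": joint torques, N m; "eef_pos": TCP position; "eef_rot": TCP orientation; "force": force on the tool from outside, world axes, zero at the start; "wrist_torque": the same for the moment, N m; "opening": finger opening in mm; "grip_force": force on a finger pad.
Only numpy, scipy, OpenCV 4.12 (cv2) and the standard library are available. Lean on these libraries where they do the work, as an engineer would, in place of code of your own. Each camera call takes 0.05 s, during which the arm holds its last target. There are 200 camera calls.

## Working session

There is one attempt and no reset: what is moved stays moved. The work goes in short steps, Python scripts to look and compute and a tool call to move; the robot and the scene stay as the last step left them, time stands still between calls to the robot, and variables do not carry over. Pictures are saved under pics/ and viewed, at most 10 in all, crops included, and the job is handed in when it is done.

Besides the shell and the picture viewer there is one more tool, called after "Call:" as name([rows], argument=value, ...), one row to a line, values as JSON. jog_arm: Moves the arm, as the interface text tells. Shifts and turns lie within -1 to 1; 1 stands for 10 cm of shift or 4 degrees of turn. Its arguments: {"type":"object","properties":{"motion":{"type":"array"},"squeeze":{"type":"number"}},"required":["motion"]}

```bash
mkdir -p pics; cat > h.py <<'E'
import numpy as np, cv2
from station import r
def look(n,tag):
    im,d=r.camera(n); cv2.imwrite(f'pics/{tag}.png',im); np.savez(f'pics/{tag}.npz',im=im,d=d); return im,d
def world(n,d,pix=None):
    p=r.camera_params(n); K=np.array([[p['fx'],0,p['cx']],[0,p['fy'],p['cy']],[0,0,1]]); T=np.array(p['T'])
    h,w=d.shape; u,v=np.meshgrid(np.arange(w),np.arange(h))
    q=cv2.undistortPoints(np.stack([u,v],-1).reshape(-1,1,2).astype(float),K,np.array(p['dist_coeffs'])).reshape(h,w,2)
    P=np.dstack([q*d[...,None],d]); return P@T[:3,:3].T+T[:3,3]
E
python3 - <<'E'
from h import *
for n in('scene','top'):
    im,d=look(n,n+'0'); print(n,np.round(r.camera_params(n)['T'],2).tolist())
a=cv2.imread('pics/scene0.png');b=cv2.imread('pics/top0.png')
cv2.imwrite('pics/both.png',cv2.resize(np.vstack([a,b]),(400*1,600)))
o=r.get_obs();print(o)
E
```

```text
scene [[-0.01, 0.68, -0.73, 1625.3], [1.0, -0.01, -0.02, 16.59], [-0.02, -0.73, -0.68, 1134.82], [0.0, 0.0, 0.0, 1.0]]
top [[-0.01, -0.98, 0.17, 339.45], [-1.0, 0.0, -0.02, -1.5], [0.01, -0.17, -0.98, 1236.24], [0.0, 0.0, 0.0, 1.0]]
{'time_s': 0.1, 'joints': array([ 1.33211427,  0.32174042, -0.07007157,  1.45154804,  0.02260855,
        1.37075249, -0.05694152]), 'qd': array([-0.00056605, -0.00106435, -0.00143462, -0.00392106,  0.00040377,
       -0.00070302,  0.00143251]), 'tau': array([ 3.10073460e-07, -4.92571306e+01, -4.05708980e-01, -3.13401318e+01,
       -6.41828589e-02,  3.94514774e-02,  8.44199667e-05]), 'eef_pos': array([ 162.38806421, -628.89713359,  221.5787402 ]), 'eef_rot': array([-8.16197677e-04,  9.92024486e-01,  1.26042568e-01, -1.55665263e-04]), 'force': array([ 0.50139163,  1.44265691, -0.50527093]), 'wrist_torque': array([-0.08153515,  0.03078704,  0.0098518 ]), 'grip_force': 0.0, 'opening': 87.22500888853949}
```

View pics/scene0.png

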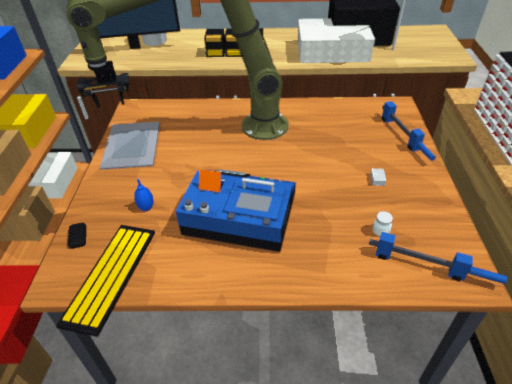

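View pics/top0.png

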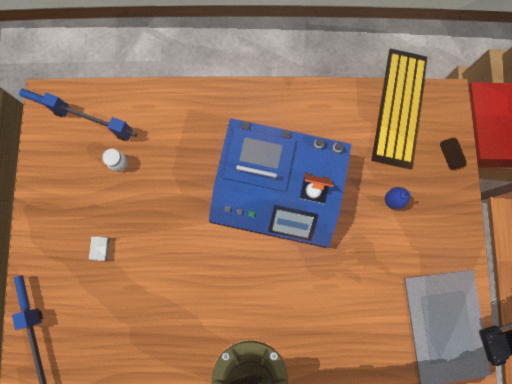

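The scene view shows the flap open (orange, 209,180) and the lid bar (258,184). The top view shows the bar at (258,172), the flap edge at (320,181) with the white window at (315,191), the caps at (319,143) and (338,147), and the blower at (398,198). The analyser is turned roughly -10°.

```bash
python3 - <<'E'
from h import *
for n in('top','scene'):
    z=np.load(f'pics/{n}0.npz'); im,d=z['im'],z['d']; W=world(n,d); hsv=cv2.cvtColor(im,cv2.COLOR_BGR2HSV); H,S,V=[hsv[...,i].astype(int) for i in range(3)]
    ok=d>0
    deck=ok&(abs(W[...,2]-130)<6)&(W[...,0]>300)&(W[...,0]<1000)&(abs(W[...,1])<350)&(H>95)&(H<130)&(S>120)
    P=W[deck]; print(n,'deck z',np.median(P[:,2]),len(P))
    allb=ok&(W[...,2]>20)&(W[...,2]<150)&(H>95)&(H<130)&(S>100)&(W[...,0]>300)&(W[...,0]<1000)&(abs(W[...,1])<350)
    nl,lab,st,_=cv2.connectedComponentsWithStats(allb.astype(np.uint8))
    for i in range(1,nl):
        if st[i,4]>150:
            m=lab==i
            R=cv2.minAreaRect(W[m][:,:2].astype(np.float32)); print('blue',st[i].tolist(),R,cv2.boxPoints(R).round().tolist())
    org=ok&(H<14)&(S>190)&(V>120)&(W[...,2]>135)&(W[...,0]>300)&(W[...,0]<900)&(abs(W[...,1])<300)
    P=W[org]; 
    if len(P): print('flap',len(P),P.mean(0),P.min(0),P.max(0),cv2.boxPoints(cv2.minAreaRect(P[:,:2].astype(np.float32))).round().tolist())
    st_=ok&(S<60)&(W[...,2]>150)&(W[...,2]<200)&(W[...,0]>300)&(W[...,0]<900)&(abs(W[...,1])<300)
    nl,lab,st,_=cv2.connectedComponentsWithStats(st_.astype(np.uint8))
    for i in range(1,nl):
        if st[i,4]>=15:
            P=W[lab==i]; R=cv2.minAreaRect(P[:,:2].astype(np.float32)); print('steel',st[i].tolist(),P.mean(0).round(1),np.percentile(P[:,2],[10,90]),R, cv2.boxPoints(R).round().tolist())
E
```

```text
top deck z 131.10725023542523 4730
blue [209, 119, 142, 128, 9574] ((567.57421875, -88.90229797363281), (358.0047302246094, 297.95703125), 77.51696014404297) [[383.0, -231.0], [674.0, -296.0], [752.0, 54.0], [461.0, 118.0]]
steel [315, 139, 9, 8, 57] [ 669.2 -198.2  160.2] [152.8021506  164.46821078] ((669.435791015625, -199.3708953857422), (18.646242141723633, 22.821006774902344), 3.0208473205566406) [[660.0, -188.0], [661.0, -211.0], [679.0, -210.0], [678.0, -187.0]]
steel [334, 143, 8, 9, 52] [ 657.8 -250.9  160.2] [151.99935973 164.83854488] ((657.5285034179688, -251.80935668945312), (20.516845703125, 20.6722469329834), 85.68672943115234) [[646.0, -261.0], [667.0, -263.0], [669.0, -242.0], [648.0, -241.0]]
steel [237, 165, 40, 14, 173] [582.3 -21.1 181.7] [178.81909141 186.00684372] ((583.0531005859375, -21.197158813476562), (108.81705474853516, 11.198606491088867), 77.42569732666016) [[566.0, -73.0], [577.0, -76.0], [600.0, 31.0], [589.0, 33.0]]
scene deck z 130.06711797850005 2115
blue [176, 171, 119, 73, 4899] ((573.5101928710938, -88.69198608398438), (363.43243408203125, 300.
[... 353 characters left out ...]
 179.1] [172.45244557 184.3853955 ] ((586.7230224609375, -20.772811889648438), (104.85525512695312, 16.309295654296875), 76.20973205566406) [[566.0, -70.0], [582.0, -74.0], [607.0, 28.0], [591.0, 32.0]]
steel [185, 200, 6, 7, 30] [ 666.2 -251.8  159.4] [152.33852765 164.90455848] ((665.5709838867188, -253.4547576904297), (18.904199600219727, 17.245494842529297), 25.352523803710938) [[653.0, -250.0], [661.0, -265.0], [678.0, -257.0], [670.0, -242.0]]
steel [200, 203, 8, 7, 35] [ 678.7 -198.6  157.6] [151.59822735 162.6092375 ] ((676.6474609375, -200.6370086669922), (19.381376266479492, 21.99970817565918), 29.118745803833008) [[663.0, -196.0], [674.0, -215.0], [690.0, -206.0], [680.0, -186.0]]
```

```bash
python3 - <<'E'
from h import *
a=cv2.imread('pics/top0.png')[110:260,195:425];b=cv2.imread('pics/scene0.png')[150:260,120:320]
cv2.imwrite('pics/c.png',np.vstack([cv2.resize(a,(460,300)),cv2.resize(b,(460,253))]))
E
```

```text
(no output)
```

View pics/c.png

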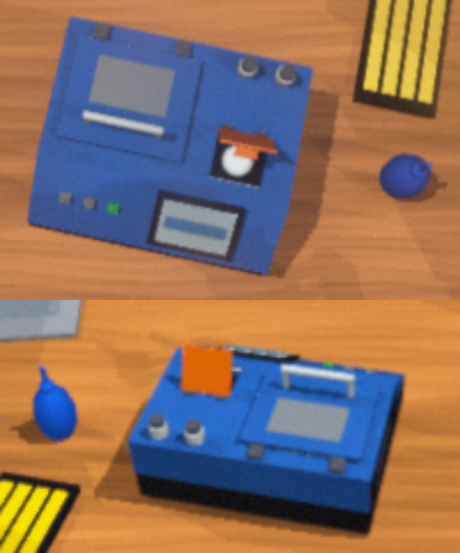

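Cross-check with centre (570,-89) and yaw -12.5°. The caps, predicted at (674,-199), measure 669–679. The bar comes out at local (0,70), as it should. So the analyser pose is good. Next I'll lift, turn and close the fingers, then fit the flap.

Call:
jog_arm([
  [1,[0,0,-0.2],-1],
  [1,[0,0,-0.2],-1],
  [1,[0,0,-0.2],-1],
  [1,[0,0,-0.2],-1],
  [1,[0,0,-0.2],-1],
  [1,[0,0,0],-1],
  [1,[0,0,0],-1],
  [1,[0,0,0],-1],
], squeeze=20)

```text
time_s: 1.1
eef_pos: [162.4, -629.2, 321.9]
eef_rot: [-0.001, 0.918, 0.396, 0.0]
force: [-0.5, 0.1, -0.3]
opening: 14.9
grip_force: 0.0
```

```bash
cat >> h.py <<'E'
C=np.array([570,-89.,0]);a=np.radians(-12.5);R=np.array([[np.cos(a),-np.sin(a),0],[np.sin(a),np.cos(a),0],[0,0,1]])
def loc(P): return (np.asarray(P)-C)@R
def glob(p): return R@np.asarray(p,float)+C
def st():
    o=r.get_obs(); p=loc(o['eef_pos']); q=o['eef_rot']; yaw=np.degrees(2*np.arctan2(q[2],q[1]))-90
    print('t',round(o['time_s'],2),'loc',p.round(1),'toolY',round(yaw,2),'tilt',q[[0,3]].round(4),'F',(o['force']@R).round(1),'open',round(o['opening'],1),'grip',round(o['grip_force'],1))
E
python3 - <<'E'
from h import *
z=np.load('pics/scene0.npz'); im,d=z['im'],z['d']; W=world('scene',d); hsv=cv2.cvtColor(im,cv2.COLOR_BGR2HSV); H,S,V=[hsv[...,i].astype(int) for i in range(3)]
m=(d>0)&(H<14)&(S>190)&(V>120)&(W[...,2]>132)&(W[...,0]>500)&(W[...,0]<620)&(abs(W[...,1]+190)<60)
m=cv2.erode(m.astype(np.uint8),np.ones((3,3)))>0
P=loc(W[m]); f=np.polyfit(P[:,2],P[:,0],1); print(len(P),'x(z)',f,'at131',np.polyval(f,131),'at200',np.polyval(f,200),P.min(0),P.max(0),np.std(P[:,0]-np.polyval(f,P[:,2])))
z=np.load('pics/top0.npz'); im,d=z['im'],z['d']; W=world('top',d)
L=loc(W); 
hs=cv2.cvtColor(im,cv2.COLOR_BGR2HSV); m=((hs[...,0]<14)&(hs[...,1]>120)&(abs(L[...,1]+100)<50)&(abs(L[...,0])<60)&(L[...,2]>134))
Q=L[m]; print('top flap',len(Q),Q[Q[:,2]>185].mean(0),Q[Q[:,2]>185].min(0),Q[Q[:,2]>185].max(0), Q[:,2].max())
blk=(hs[...,2]<60)&(abs(L[...,1]+100)<45)&(L[...,0]>-75)&(L[...,0]<40); print('well x range',np.percentile(L[blk][:,0],[2,98]),np.percentile(L[blk][:,1],[2,98]))
st()
E
```

```text
3 x(z) [ 0.15967576 -9.8320015 ] at131 11.085523128052225 at200 22.103150605792344 [  13.50440418 -131.81966314  160.54451828] [  18.07251938 -100.02938153  170.45559675] 1.890297064584196
top flap 226 [ -2.65169684 -99.63787926 192.72506408] [ -14.68298518 -136.83765129  185.01950583] [  7.50623491 -62.71064994 202.97146911] 202.9714691067752
well x range [-31.85523113  12.78855594] [-137.01058425  -70.20553829]
t 1.1 loc [-281.  -615.6  321.9] toolY -43.39 tilt [-0.0005  0.    ] F [-0.5 -0.  -0.3] open 14.9 grip 0.0
```

Call:
jog_arm([
  [1,[0,0,0],-1],
  [1,[0,0,0],-1],
  [1,[0,0,0],-1],
  [1,[0,0,0],-1],
  [1,[0,0,0],-1],
  [1,[0,0,0],-1],
  [1,[0,0,0],-1],
  [1,[0,0,0],-0.75],
])

```text
time_s: 2.1
eef_pos: [162.5, -629.2, 321.9]
eef_rot: [-0.001, 0.779, 0.627, 0.0]
force: [0.5, 0.4, 0.9]
opening: 0.7
grip_force: 0.0
```

```bash
cat >> h.py <<'E'
def ray(n,uv,z):
    p=r.camera_params(n); K=np.array([[p['fx'],0,p['cx']],[0,p['fy'],p['cy']],[0,0,1]]); T=np.array(p['T'])
    q=cv2.undistortPoints(np.array([[uv]],float),K,np.array(p['dist_coeffs'])).ravel()
    d=T[:3,:3]@np.array([*q,1]); o=T[:3,3]; return loc(o+d*(z-o[2])/d[2])
E
python3 - <<'E'
from h import *
for uv in [(302,200),(326,203.5)]: print('well front',ray('top',uv,130).round(1))
s=cv2.imread('pics/scene0.png'); t=cv2.imread('pics/top0.png')
for n,im,box in(('scene',s,(165,195,195,225)),('top',t,(170,190,300,340))):
    hs=cv2.cvtColor(im,cv2.COLOR_BGR2HSV); m=((hs[...,0]<16)&(hs[...,1]>150)); k=np.zeros_like(m); k[box[0]:box[1],box[2]:box[3]]=1; m&=k
    v,u=np.nonzero(m); print(n,len(u),u.min(),u.max(),v.min(),v.max())
    for c in range(u.min()+1,u.max(),4):
        vv=v[u==c]
        if len(vv): print(c,vv.min(),vv.max(),'top edge@204',ray(n,(c,vv.min()-.5),204).round(0)[:2],'bottom@131',ray(n,(c,vv.max()+.5),131).round(0)[:2], 'bottom@204',ray(n,(c,vv.max()+.5),204).round(0)[:2])
st()
E
```

```text
well front [-44.7 -72.3 130. ]
well front [ -40.1 -140.2  130. ]
scene 564 195 224 165 191
196 165 169 top edge@204 [ -16. -155.] bottom@131 [ -68. -183.] bottom@204 [  10. -146.]
200 165 188 top edge@204 [ -18. -141.] bottom@131 [  26. -135.] bottom@204 [  98. -101.]
204 165 189 top edge@204 [ -21. -127.] bottom@131 [  28. -119.] bottom@204 [ 99. -87.]
208 165 189 top edge@204 [ -24. -114.] bottom@131 [  25. -105.] bottom@204 [ 97. -74.]
212 165 190 top edge@204 [ -27. -100.] bottom@131 [ 27. -90.] bottom@204 [ 98. -59.]
216 165 191 top edge@204 [-30. -86.] bottom@131 [ 29. -75.] bottom@204 [100. -45.]
220 165 187 top edge@204 [-33. -73.] bottom@131 [  7. -67.] bottom@204 [ 79. -38.]
top 196 305 332 176 189
306 176 180 top edge@204 [  9. -63.] bottom@131 [ 12. -73.] bottom@204 [ -5. -65.]
310 178 181 top edge@204 [  6. -74.] bottom@131 [ 12. -84.] bottom@204 [ -5. -76.]
314 177 187 top edge@204 [ 11. -84.] bottom@131 [ -3. -99.] bottom@204 [-19. -90.]
318 178 187 top edge@204 [ 10. -95.] bottom@131 [  -0. -110.] bottom@204 [ -16. -100.]
322 179 189 top edge@204 [  10. -106.] bottom@131 [  -3. -122.] bottom@204 [ -19. -111.]
326 179 185 top edge@204 [  12. -116.] bottom@131 [  10. -131.] bottom@204 [  -7. -120.]
330 181 185 top edge@204 [   9. -128.] bottom@131 [  13. -142.] bottom@204 [  -4. -130.]
t 2.1 loc [-281.  -615.6  321.9] toolY -12.41 tilt [-0.0005  0.0002] F [0.4 0.5 0.9] open 0.7 grip 0.0
```

Call:
jog_arm([
  [1,[0.43,0.29,0],0],
  [1,[0.43,0.29,0],0],
  [1,[0.43,0.29,0],0],
  [1,[0.43,0.29,0],0],
  [1,[0.43,0.29,0],0],
  [1,[0.43,0.29,0],0],
  [1,[0.43,0.29,0],0],
  [1,[0.43,0.29,0],0],
])

```text
time_s: 3.1
eef_pos: [464.4, -342.5, 322.2]
eef_rot: [-0.0, 0.78, 0.626, -0.0]
force: [-0.3, 0.1, 0.0]
opening: 0.5
grip_force: 0.0
```

Call:
jog_arm([
  [1,[0.43,0.29,0],0],
  [1,[0.43,0.29,0],0],
  [1,[0.43,0.29,0],0],
  [1,[0.43,0.29,0],0],
  [1,[0,0,0],0],
])

```text
time_s: 3.72
eef_pos: [616.3, -195.1, 321.3]
eef_rot: [-0.002, 0.777, 0.629, 0.001]
force: [-0.2, -0.6, 0.3]
opening: 0.4
grip_force: 0.0
```

```bash
python3 - <<'E'
from h import *
st()
im,d=look('scene','s1'); im2,_=look('top','t1')
cv2.imwrite('pics/c1.png',np.vstack([cv2.resize(im[130:240,140:320],(540,330)),cv2.resize(im2[110:250,240:420],(540,270))[:270]]))
E
```

```text
t 3.73 loc [ 68.2 -93.6 321.3] toolY -12.01 tilt [-0.0017  0.0011] F [-0.1 -0.6  0.3] open 0.4 grip 0.0
```

View pics/c1.png

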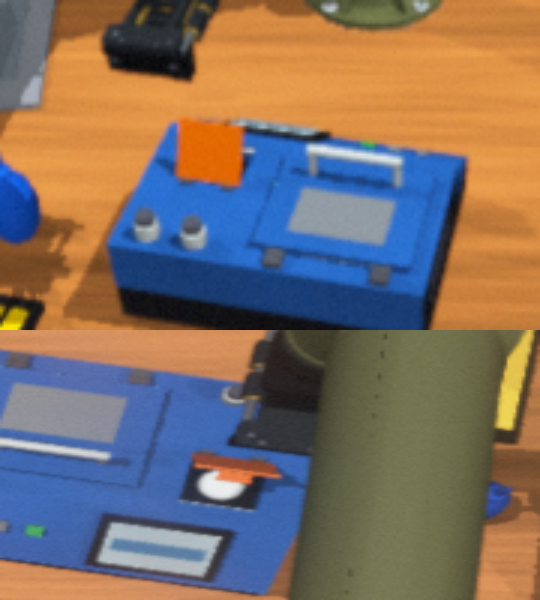

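The flap is still open, at crop (210,150). The gripper appears at crop (150,60) in the scene view and (275,430) in the top view. I'll check that against the projected TCP.

```bash
python3 - <<'E'
from h import *
for n in('scene','top'):
    p=r.camera_params(n);T=np.linalg.inv(p['T']);K=np.array([[p['fx'],0,p['cx']],[0,p['fy'],p['cy']],[0,0,1]])
    for nm,X in(('tcp',r.get_obs()['eef_pos']),('wrist',r.get_obs()['eef_pos']+[0,0,70]),('edge hx20 up',glob([18,-100,204])),('hinge20',glob([24,-100,131]))):
        print(n,nm,cv2.projectPoints(np.array([X],float),cv2.Rodrigues(T[:3,:3])[0],T[:3,3],K,np.array(p['dist_coeffs']))[0].ravel().round(1))
E
```

```text
scene tcp [199.1 154.8]
scene wrist [196.3 136.7]
scene edge hx20 up [207.9 172.8]
scene hinge20 [209.6 189.5]
top tcp [332.5 144.8]
top wrist [339.  135.6]
top edge hx20 up [320.3 175.1]
top hinge20 [316.2 178.6]
```

Call:
jog_arm([
  [1,[-0.06,0,0.26],0],
  [1,[0,0,0.27],0],
  [1,[0,0,0.27],0],
  [1,[0,0,0.27],0],
  [1,[0,0,0.26],0],
  [1,[0,0,0],0],
  [1,[0,-0.25,0],0],
  [1,[0,0,0],0],
])

```text
time_s: 4.82
eef_pos: [587.7, -202.8, 191.3]
eef_rot: [0.001, 0.781, 0.625, -0.0]
force: [0.2, -0.2, 0.1]
opening: 0.6
grip_force: 0.0
```

```bash
python3 -c "
from h import *
st()"
```

```text
t 4.83 loc [  41.9 -107.3  191.3] toolY -12.63 tilt [ 0.0012 -0.0002] F [ 0.2 -0.2  0.1] open 0.6 grip 0.0
```

Call:
jog_arm([
  [1,[0.06,-0.1,0.02],0],
  [1,[0,-0.1,0.03],0],
  [1,[0,-0.09,0.04],0],
  [1,[0,-0.09,0.05],0],
  [1,[0,0,0],0],
])

```text
time_s: 5.45
eef_pos: [551.5, -187.5, 175.0]
eef_rot: [-0.0, 0.78, 0.626, -0.001]
force: [0.1, 0.6, -0.2]
opening: 0.4
grip_force: 0.0
```

Call:
jog_arm([
  [1,[0,-0.07,0.07],0],
  [1,[0,-0.07,0.08],0],
  [1,[0,-0.04,0.06],0],
  [1,[0,-0.03,0.06],0],
  [1,[0,0,0],0],
])

```text
time_s: 6.08
eef_pos: [531.4, -182.7, 147.9]
eef_rot: [-0.001, 0.78, 0.626, -0.0]
force: [-0.5, 0.6, 0.4]
opening: 0.4
grip_force: 0.1
```

```bash
python3 - <<'E'
from h import *
st()
im,d=look('scene','s2'); im2,_=look('top','t2')
cv2.imwrite('pics/c2.png',np.vstack([cv2.resize(im[110:220,140:320],(540,330)),cv2.resize(im2[120:210,240:420],(540,270))]))
E
```

```text
t 6.08 loc [-17.4 -99.8 147.9] toolY -12.52 tilt [-0.0006 -0.0005] F [-0.6  0.5  0.4] open 0.4 grip 0.1
```

View pics/c2.png

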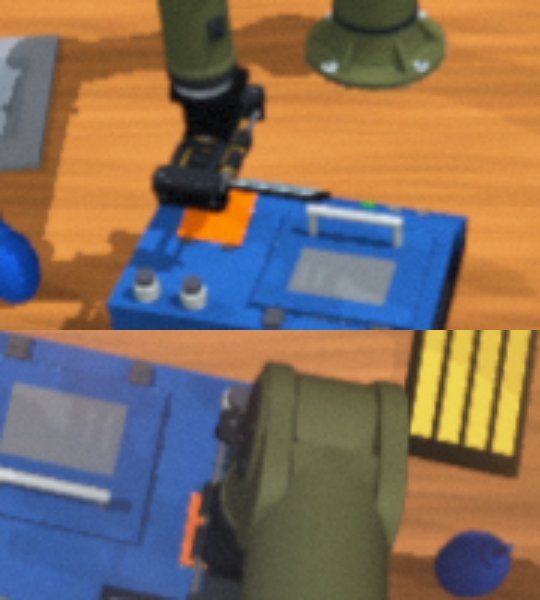

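The flap has swung down under the fingers: the orange sits at scene crop (215,220) and top crop (193,530). Now press.

Call:
jog_arm([
  [1,[0,-0.02,0.05],0],
  [1,[0,-0.01,0.04],0],
  [1,[0,0,0.03],0],
  [1,[0,0,0.02],0],
  [1,[0,0,0],0],
  [1,[0,0,0],0],
])

```text
time_s: 6.92
eef_pos: [529.5, -182.2, 135.4]
eef_rot: [0.0, 0.78, 0.626, 0.0]
force: [-1.4, 0.8, 6.6]
opening: 0.6
grip_force: 3.3
```

```bash
python3 -c "
from h import *
st()"
```

```text
t 6.92 loc [-19.3 -99.8 135.4] toolY -12.51 tilt [0.0005 0.0001] F [-1.5  0.4  6.6] open 0.6 grip 3.3
```

Call:
jog_arm([
  [1,[0,0,0.02],0],
  [1,[0,0,0],0],
  [1,[0,0,0.02],0],
  [1,[0,0,0],0],
  [1,[0,0,0],0],
])

```text
time_s: 7.55
eef_pos: [529.6, -182.3, 135.0]
eef_rot: [0.001, 0.78, 0.626, -0.0]
force: [-9.7, 2.4, 27.0]
opening: 0.5
grip_force: 13.3
```

```bash
python3 -c "
from h import *
st()"
```

```text
t 7.55 loc [-19.3 -99.8 135. ] toolY -12.52 tilt [ 0.0011 -0.0005] F [-10.    0.2  27. ] open 0.5 grip 13.3
```

Call:
jog_arm([
  [1,[0,0,-0.05],0],
  [1,[0,0,-0.25],0],
  [0.3,[0,0,-0.4],0],
  [0,[0,0,-0.4],0],
  [0,[0,0,-0.2],0],
  [0,[0.4,0.05,0],0],
  [0,[0.45,0.05,0],0],
  [0,[0.45,0.05,0],0],
])

```text
time_s: 8.55
eef_pos: [572.0, -57.5, 259.7]
eef_rot: [-0.0, 0.78, 0.626, -0.0]
force: [0.6, 0.7, 0.3]
opening: 52.5
grip_force: 0.0
```

Call:
jog_arm([
  [0,[0.4,0.04,0],0],
  [0,[0,0,0],0],
  [0,[0,0,0],0],
])

```text
time_s: 8.93
eef_pos: [584.2, -21.2, 259.8]
eef_rot: [-0.0, 0.78, 0.626, -0.001]
force: [-0.1, -0.0, 0.5]
opening: 81.7
grip_force: 0.0
```

```bash
python3 - <<'E'
from h import *
st()
im,d=look('scene','s3'); im2,_=look('top','t3')
cv2.imwrite('pics/c3.png',np.vstack([cv2.resize(im[110:220,140:320],(540,330)),cv2.resize(im2[120:210,240:420],(540,270))]))
E
```

```text
t 8.93 loc [ -0.8  69.2 259.8] toolY -12.54 tilt [-0.0001 -0.0007] F [-0.1 -0.   0.5] open 81.7 grip 0.0
```

View pics/c3.png

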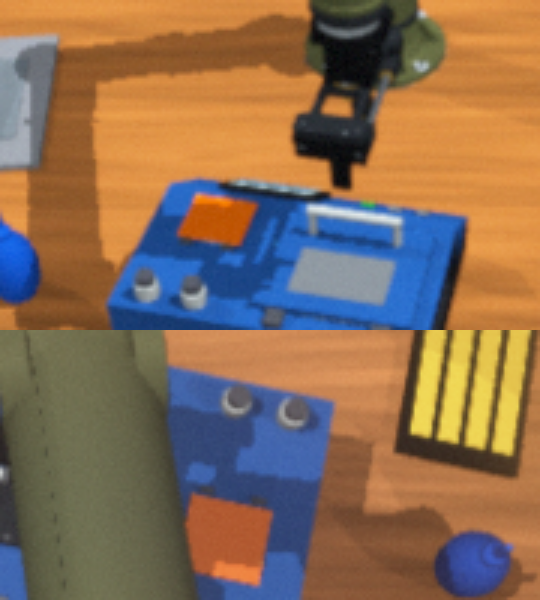

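The flap now lies flat and stays shut by itself: the orange is flat on the deck at scene crop (218,220) and top crop (230,538). Next I'll lower onto the bar and grip it.

Call:
jog_arm([
  [0,[0,0,0.3],0],
  [0,[0,0,0.3],0],
  [0,[0,0,0.25],0],
  [0,[0,0,0.15],0],
  [0,[0,0,0],0],
  [1,[0,0,0],0],
  [1,[0,0,0],0],
  [1,[0,0,0],0],
], squeeze=30)

```text
time_s: 10.02
eef_pos: [585.0, -20.3, 161.3]
eef_rot: [0.001, 0.78, 0.626, 0.0]
force: [-0.2, 0.6, 0.1]
opening: 64.9
grip_force: 0.0
```

Call:
jog_arm([
  [1,[0,0,0],0],
  [1,[0,0,0],0],
  [1,[0,0,0],0],
  [1,[0,0,0],0],
  [1,[0,0,0],0],
])

```text
time_s: 10.65
eef_pos: [584.5, -20.3, 160.5]
eef_rot: [0.0, 0.78, 0.626, -0.0]
force: [0.1, 1.1, 0.1]
opening: 14.9
grip_force: 0.0
```

```bash
python3 -c "
from h import *
st()
b0=np.array([-128,40.])
for k in range(0,61,5):
    t=np.radians(k); c,s=np.cos(t),np.sin(t); b=np.array([b0[0]*c+b0[1]*s,-b0[0]*s+b0[1]*c])-b0; print(k,b.round(1))
"
```

```text
t 10.65 loc [ -0.7  70.2 160.5] toolY -12.51 tilt [ 0. -0.] F [-0.1  1.1  0.1] open 14.9 grip 0.0
0 [0. 0.]
5 [ 4. 11.]
10 [ 8.9 21.6]
15 [14.7 31.8]
20 [21.4 41.4]
25 [28.9 50.3]
30 [37.1 58.6]
35 [46.1 66.2]
40 [55.7 72.9]
45 [65.8 78.8]
50 [76.4 83.8]
55 [87.3 87.8]
60 [98.6 90.9]
```

Still closing, so I'll finish the grip first.

Call:
jog_arm([
  [1,[0,0,0],0],
  [1,[0,0,0],0],
  [1,[0,0,0],0],
])

```text
time_s: 11.02
eef_pos: [584.6, -20.3, 160.5]
eef_rot: [0.0, 0.78, 0.626, 0.0]
force: [1.1, -0.6, -0.8]
opening: 11.0
grip_force: 30.0
```

Call:
jog_arm([
  [1,[0,0.02,-0.055],0],
  [1,[0,0.02,-0.055],0],
  [1,[0,0.025,-0.055],0],
  [1,[0,0.025,-0.05],0],
  [1,[0,0,0],0],
])

```text
time_s: 11.65
eef_pos: [593.2, -22.3, 182.3]
eef_rot: [-0.0, 0.78, 0.626, -0.0]
force: [0.4, 0.1, -4.5]
opening: 10.7
grip_force: 30.0
```

```bash
python3 -c "
from h import *
st()"
```

```text
t 11.65 loc [  8.2  70.1 182.3] toolY -12.52 tilt [-0.0002 -0.0003] F [ 0.4  0.1 -4.5] open 10.7 grip 30.0
```

It lifted with a 4.5 N load, so the grip is good. I'll follow the arc from here.

Call:
jog_arm([
  [1,[0,0.06,-0.1],0],
  [1,[0,0.065,-0.1],0],
  [1,[0,0.075,-0.09],0],
  [1,[0,0.08,-0.08],0],
  [1,[0,0.09,-0.075],0],
  [1,[0,0.1,-0.07],0],
  [1,[0,0,0],0],
])

```text
time_s: 12.52
eef_pos: [639.4, -32.6, 236.7]
eef_rot: [0.0, 0.78, 0.626, -0.0]
force: [-9.2, -0.2, 7.2]
opening: 10.9
grip_force: 30.0
```

```bash
python3 -c "
from h import *
st()"
```

```text
t 12.53 loc [ 55.6  70.1 236.7] toolY -12.54 tilt [ 0.0003 -0.0002] F [-8.9 -2.2  7.2] open 10.9 grip 30.0
```

Call:
jog_arm([
  [1,[0,0.09,-0.08],0],
  [1,[0,0.1,-0.06],0],
  [1,[0,0,0],0],
])

```text
time_s: 12.9
eef_pos: [658.9, -37.0, 248.3]
eef_rot: [0.0, 0.78, 0.626, 0.001]
force: [-3.2, 0.2, -0.4]
opening: 10.9
grip_force: 30.0
```

```bash
python3 -c "
from h import *
st()"
```

```text
t 12.9 loc [ 75.6  70.  248.3] toolY -12.55 tilt [0.0004 0.0005] F [-3.2 -0.5 -0.4] open 10.9 grip 30.0
```

Call:
jog_arm([
  [1,[0,0.08,-0.035],0],
  [1,[0,0.07,-0.025],0],
  [1,[0,0.07,-0.015],0],
  [1,[0,0,0],0],
  [1,[0,0,0],0],
])

```text
time_s: 13.52
eef_pos: [679.7, -41.6, 255.9]
eef_rot: [0.001, 0.78, 0.626, 0.0]
force: [-3.5, -0.5, 4.4]
opening: 10.9
grip_force: 30.0
```

```bash
python3 - <<'E'
from h import *
st()
im,d=look('scene','s4'); im2,d2=look('top','t4')
cv2.imwrite('pics/c4.png',np.vstack([cv2.resize(im[90:220,140:320],(540,390)),cv2.resize(im2[120:190,240:420],(540,210))]))
hs=cv2.cvtColor(im,cv2.COLOR_BGR2HSV); L=loc(world('scene',d))
m=(d>0)&(L[...,2]>150)&(L[...,2]<300)&(L[...,0]>-20)&(L[...,0]<150)&(L[...,1]>-15)&(L[...,1]<160)
b=m&(hs[...,0]>95)&(hs[...,0]<130)&(hs[...,1]>110)
P=L[b]; print(len(P),P.min(0),P.max(0))
for nm,Q in(('blue',P),('face',L[m&(hs[...,1]<60)&(L[...,2]<235)])):
    if len(Q)>10:
        q=Q-Q.mean(0); w=np.linalg.svd(q[:,[0,2]],full_matrices=False)[2][0]; print(nm,len(Q),Q.mean(0),'angle',np.degrees(np.arctan2(w[1],-w[0]))%180)
E
```

```text
t 13.53 loc [ 96.8  70.  255.9] toolY -12.53 tilt [0.0007 0.0004] F [-3.3 -1.2  4.4] open 10.9 grip 30.0
1097 [ 45.01180044 -14.99062183 150.01230909] [130.74750201 158.75104658 276.33461289]
blue 1097 [ 92.21011413  89.89745992 205.99217929] angle 59.10821898724292
face 632 [ 98.10611691  69.58326122 197.08852437] angle 59.52864989355892
```

View pics/c4.png

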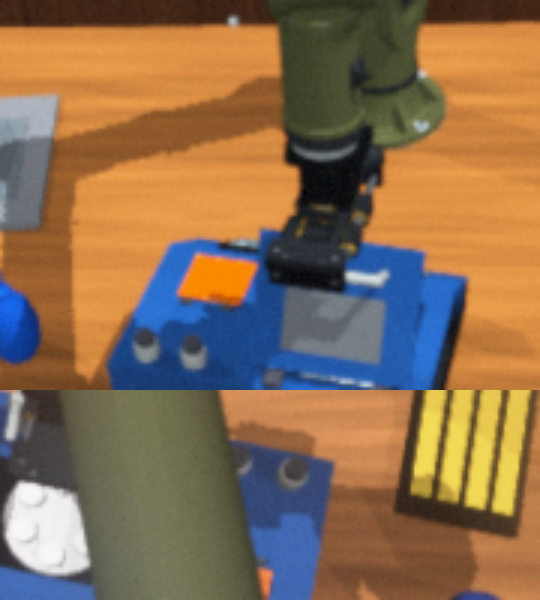

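The view shows the lid standing open with its bar gripped, at crop (340,280). Two plane fits put it at about 59°. The flap is flat at crop (218,280). I'll let it settle and hand in.

Call:
jog_arm([
  [1,[0,0,0],0],
  [1,[0,0,0],0],
  [1,[0,0,0],0],
  [1,[0,0,0],0],
])

```text
time_s: 14.12
eef_pos: [679.4, -41.5, 255.8]
eef_rot: [0.001, 0.78, 0.626, 0.0]
force: [-3.6, -1.6, 5.3]
opening: 11.1
grip_force: 30.0
```

```bash
python3 -c "
from h import *
st(); print(r.hand_in())"
```

```text
t 14.12 loc [ 96.5  70.  255.8] toolY -12.52 tilt [0.0006 0.0003] F [-3.1 -2.3  5.3] open 11.1 grip 30.0
the job is handed in; nothing more can be done
None
```

The flap is shut and stays shut by itself, the gripper is holding the lid still at about 59°, and I handed the job in at about 14 s; the hand-in returned no verdict.

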